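# Load the stray sample vials into the racks of their size

### The job

Four capped glass sample vials were left standing about the bench: two tall, one small and one wide. Load them for tonight's run: stand each one upright on the floor of an empty cell, in the rack that already holds a vial of its size, one vial to a cell. It is glass, so set the vials down rather than dropping them, tip none over, and leave the vials already in the racks in their cells.

Things in the scene. Friction and masses are not known exactly. Their poses are not given: they have to be found in the camera images.
- tall_vial_1: first tall vial: clear glass cylinder, white paper band, blue screw cap flush with the body, white disc on the cap. Origin: centre of the underside, z up the vial; yaw means nothing. 28 mm across all the way up, 95 mm tall (the cap is the top 16 mm), about 70 g, bears a 30 N grip. At first it stands on the open bench.
- tall_vial_2: second tall vial, just like the first: clear glass cylinder, white paper band, blue screw cap flush with the body, white disc on the cap. Origin: centre of the underside, z up the vial; yaw means nothing. 28 mm across all the way up, 95 mm tall (the cap is the top 16 mm), about 70 g, bears a 30 N grip. At first it stands on the open bench.
- small_vial: small slim vial: clear glass cylinder, white paper band, blue screw cap flush with the body, white disc on the cap. Origin: centre of the underside, z up the vial; yaw means nothing. 17 mm across all the way up, 60 mm tall (the cap is the top 13 mm), about 22 g, bears a 30 N grip. At first it stands on the open bench.
- wide_vial: wide vial: clear glass cylinder, white paper band, blue screw cap flush with the body, white disc on the cap. Origin: centre of the underside, z up the vial; yaw means nothing. 42 mm across all the way up, 80 mm tall (the cap is the top 19 mm), about 120 g, bears a 30 N grip. At first it stands on the open bench.
- tall_rack: rack for the tall vials (28 mm across): fixed blue open tray with one row of square cells 44 mm wide inside. 50 (x) by 188 mm (y), walls and partitions 36 mm high, cell floor 4 mm above the bench. Origin: centre of the underside; y along the row, z up; yaw -0.35 to 0.35 rad. Cell centres at x = 0 and y = -69 mm (already holds a vial) and y = -23, +23 and +69 mm (empty at every start).
- small_rack: rack for the small vials (17 mm across): fixed blue open tray with one row of square cells 33 mm wide inside. 39 (x) by 144 mm (y), walls and partitions 22 mm high, cell floor 4 mm above the bench. Origin: centre of the underside; y along the row, z up; yaw -0.35 to 0.35 rad. Cell centres at x = 0 and y = -52.5 mm (already holds a vial) and y = -17.5, +17.5 and +52.5 mm (empty at every start).
- wide_rack: rack for the wide vials (42 mm across): fixed blue open tray with one row of square cells 58 mm wide inside. 64 (x) by 184 mm (y), walls and partitions 30 mm high, cell floor 4 mm above the bench. Origin: centre of the underside; y along the row, z up; yaw -0.35 to 0.35 rad. Cell centres at x = 0 and y = -60 mm (already holds a vial) and y = 0 and +60 mm (empty at every start).
- tall_in_rack: tall vial already loaded, standing in the tall rack's end cell at y = -69 mm. Look, size and origin as the loose tall vial. It stays there.
- small_in_rack: small vial already loaded, standing in the small rack's end cell at y = -52.5 mm. Look, size and origin as the loose small vial. It stays there.
- wide_in_rack: wide vial already loaded, standing in the wide rack's end cell at y = -60 mm. Look, size and origin as the loose wide vial. It stays there.

How it is judged (in metres and radians):
At the end, for the whole second after the job is handed in: Each loose vial stands upright (0.1 rad) on the floor of an empty cell of the rack for its size, within 10 mm of the cell's centre in x and in y; the vials that were in the racks still stand in their cells (moved under 20 mm, upright); all are released and at rest (x of tall_vial_1 in the frame of tall_rack between -0.01 and 0.01 m and z of tall_vial_1 in the frame of tall_rack between 0.001 and 0.008 m and (y of tall_vial_1 in the frame of tall_rack between -0.033 and -0.013 m or y of tall_vial_1 in the frame of tall_rack between 0.013 and 0.033 m or y of tall_vial_1 in the frame of tall_rack between 0.059 and 0.079 m) and angle between each of tall_vial_1, tall_vial_2, small_vial, wide_vial, tall_in_rack, small_in_rack, wide_in_rack's own z axis and vertical below 0.1 rad and linear speed of each of tall_vial_1, tall_vial_2, small_vial, wide_vial, tall_in_rack, small_in_rack, wide_in_rack below 0.02 m/s and x of tall_vial_2 in the frame of tall_rack between -0.01 and 0.01 m and z of tall_vial_2 in the frame of tall_rack between 0.001 and 0.008 m and (y of tall_vial_2 in the frame of tall_rack between -0.033 and -0.013 m or y of tall_vial_2 in the frame of tall_rack between 0.013 and 0.033 m or y of tall_vial_2 in the frame of tall_rack between 0.059 and 0.079 m) and x of small_vial in the frame of small_rack between -0.01 and 0.01 m and z of small_vial in the frame of small_rack between 0.001 and 0.008 m and (y of small_vial in the frame of small_rack between -0.0275 and -0.0075 m or y of small_vial in the frame of small_rack between 0.0075 and 0.0275 m or y of small_vial in the frame of small_rack between 0.0425 and 0.0625 m) and x of wide_vial in the frame of wide_rack between -0.01 and 0.01 m and z of wide_vial in the frame of wide_rack between 0.001 and 0.008 m and (y of wide_vial in the frame of wide_rack between -0.01 and 0.01 m or y of wide_vial in the frame of wide_rack between 0.05 and 0.07 m) and distance of each of tall_in_rack, small_in_rack, wide_in_rack from where it was at the start of the episode below 0.02 m); the robot touches nothing.
It fails at once if a vial is tipped over (angle between any of tall_vial_1, tall_vial_2, small_vial, wide_vial, tall_in_rack, small_in_rack, wide_in_rack's own z axis and vertical above 1 rad).
It fails at once if a vial is dropped or thrown: it moves faster than 0.6 m/s with the fingers off it (a fall of about 18 mm) ((linear speed of tall_vial_1 above 0.6 m/s and contact force between tall_vial_1 and the fingers below 0.05 N) or (linear speed of tall_vial_2 above 0.6 m/s and contact force between tall_vial_2 and the fingers below 0.05 N) or (linear speed of small_vial above 0.6 m/s and contact force between small_vial and the fingers below 0.05 N) or (linear speed of wide_vial above 0.6 m/s and contact force between wide_vial and the fingers below 0.05 N) or (linear speed of tall_in_rack above 0.6 m/s and contact force between tall_in_rack and the fingers below 0.05 N) or (linear speed of small_in_rack above 0.6 m/s and contact force between small_in_rack and the fingers below 0.05 N) or (linear speed of wide_in_rack above 0.6 m/s and contact force between wide_in_rack and the fingers below 0.05 N)).
It fails at once if a vial that was already in a rack is taken out of its cell (distance of any of tall_in_rack, small_in_rack, wide_in_rack from where it was at the start of the episode above 0.03 m).
It also fails if it takes over 106 s, if anything falls off the work surface, if the arm or the gripper's body presses on something with over 40 N, if the wrist force passes 120 N, or if a joint passes its speed limit or range.

### The arm

A 6-joint arm with a two-finger parallel gripper is mounted at the origin on the work surface. World frame = base frame: x ahead of the robot, y to its left, z up, the work surface at z = 0. Lengths are in mm, angles in degrees, forces in N, time in s.
With the tool pointing down it reaches from about 350 to 850 mm from the base axis. Payload 8.1 kg.
Tool frame: the origin (TCP) lies between the finger pads; the fingertips stand 8 mm ahead of it and the grasp point (between the pads) lies 11 mm behind it (r.tip_extent is the distance from the TCP to the fingertips, in mm); z points along the fingers, y is the direction in which the jaws open and shut (so a half turn about z gives the same grasp; the last joint's range is limited). The gripper opens to 85 mm and grips with 20 to 120 N. Pads are 22 mm wide; open, the fingers measure 114 mm over their backs; the gripper's body (76 mm by 85 mm) begins 54 mm behind the grasp point. The pads swing forward as they close: fully open they stand 13 mm farther back than shut.
Start: joints at [-77.716, 7.471, 85.268, -0, 87.261, -4.893], TCP at [177.218, -573.236, 239.292] pointing down, gripper open.
Joint ranges: [-169.43, 169.43], [-51.17, 129.36], [1.28, 143.12], [-76.62, 256.62], [0, 156.53], [-152.29, 152.29]. Speed limits (degrees/s): [136.94, 136.94, 159.86, 180, 180, 180].

### API

Orientations are given as [roll, pitch, yaw] about the fixed x, y, z axes, in that order (R = Rz(yaw) Ry(pitch) Rx(roll)).
In Python, from bench import sensors, viewer, hand_in, r gives the robot as it stands. The module is installed in compiled form; this text tells all that it offers.
- The arm moves only by the tool move_arm, never from a script. Its argument "rows" is a list that holds one entry, the list of rows, each a list of 6 numbers: the shift along the tool's x, y, z in m, then the turn, a rotation vector about the tool's x, y, z in degrees. In form: [[[tx, ty, tz, rx, ry, rz], ...]]. A call has 1 to 20 rows; each row is the pose to reach, as a shift and turn from the pose commanded when the call began, along the tool's axes at that moment; what a row does not reach only later rows make up. A row lasts 1/10 s, in which the tool goes at most 50 mm and 8.59 degrees, less where a joint would pass 70% of its speed; a pose out of reach is approached as far as the arm can. A call with a gripper value outside its range is refused whole. "grip" is the opening, from 0 (shut) to 1 (fully open), set as the call begins (left out, the last holds). The fingers move at their own pace and stop on an object; "newtons" is the grip in N (left out, the last holds). Time passes only in rows, so rows that repeat a pose let the fingers close. It gives the time, the measured TCP pose, the force and the opening at its end, in the units of the state.
- sensors.sense(): the state, without advancing time (a new reading comes with each control period).
- viewer.snapshot(name): name is "side" or "top" or "wrist"; returns a dict with "color" (480x640x3 uint8, red, green, blue), "camera_matrix" (3x3 intrinsics, pixels), "R" (3x3) and "t" (3): a world point X has camera coordinates R X + t. Camera axes: x right, y down, z forward; pixel columns grow to the right and rows downward; lengths in mm; the calibration is good to about 2 mm. A picture is of the moment at which its call begins. There is no depth.
- hand_in(): hands the job in, once; it reports no verdict.
The state is a dict: "time": time; "joint_pos": joint angles; "qd": joint speeds; "joint_efforts": joint torques, N m; "tool_pos": TCP position; "tcp_rot": TCP orientation; "ft_force": force on the tool from outside, world axes, zero at the start; "wrist_torque": the same for the moment, N m; "finger_gap": finger opening in mm.
Only numpy, scipy, OpenCV 4.12 (cv2) and the standard library are available. Lean on these libraries where they do the work, as an engineer would, in place of code of your own. Each camera call takes 0.05 s, during which the arm holds its last target.

## Working session

There is one attempt and no reset: what is moved stays moved. The work goes in short steps, Python scripts to look and compute and a tool call to move; the robot and the scene stay as the last step left them, time stands still between calls to the robot, and variables do not carry over. Pictures are saved under pics/ and viewed, and the job is handed in when it is done.

Besides the shell and the picture viewer there is one more tool, called after "Emit:" by a JSON object that holds its "name" and its "arguments", one argument or row to a line. move_arm: Moves the arm, as the interface text tells. Its arguments: {"type":"object","properties":{"rows":{"type":"array","items":{"type":"array","items":{"type":"array","items":{"type":"number"}}}},"grip":{"type":"number"},"newtons":{"type":"number"}},"required":["rows"]}

```bash
mkdir -p pics
python3 - <<'E'
from bench import sensors, viewer, r
import cv2, numpy as np
print(sensors.sense())
for n in ("top","side","wrist"):
    s=viewer.snapshot(n)
    cv2.imwrite(f"pics/{n}0.png",s["color"][:,:,::-1])
    np.savez(f"pics/{n}0.npz",**s)
    print(n,s["camera_matrix"].round(1).tolist(),s["R"].round(3).tolist(),s["t"].round(1).tolist())
E
```

```text
{'time': 0.0, 'joint_pos': array([-7.77157110e+01,  7.51445124e+00,  8.53301239e+01,  1.13387438e-03,
        8.72609498e+01, -4.89418459e+00]), 'qd': array([-0.07371567, -0.15730832, -0.04058353, -0.06833402,  0.04799235,
       -0.02913754]), 'joint_efforts': array([-1.20564542e-03, -5.69389772e+01, -5.00559533e+01, -6.52404342e-04,
        1.43949120e-02, -1.70084064e-06]), 'tool_pos': array([ 177.11199131, -572.70334154,  238.24316607]), 'tcp_rot': array([-1.79894956e+02, -1.01312835e-02,  1.71784091e+01]), 'ft_force': array([-0.4886177 ,  0.46870017, -0.31328577]), 'wrist_torque': array([-0.00959179, -0.02207493, -0.06322092]), 'finger_gap': 85.37768625136273}
top [[574.0, 0.0, 315.3], [0.0, 574.0, 239.4], [0.0, 0.0, 1.0]] [[-0.028, -0.999, -0.016], [-0.984, 0.031, -0.175], [0.175, 0.011, -0.984]] [-8.3, 548.6, 1121.6]
side [[584.9, 0.0, 313.5], [0.0, 584.9, 235.6], [0.0, 0.0, 1.0]] [[-0.848, -0.53, -0.003], [-0.265, 0.428, -0.864], [0.459, -0.732, -0.504]] [442.5, 204.4, 828.3]
wrist [[428.0, 0.0, 318.0], [0.0, 428.0, 237.9], [0.0, 0.0, 1.0]] [[0.295, -0.956, -0.001], [-0.923, -0.285, 0.259], [-0.248, -0.075, -0.966]] [-599.3, -33.9, 378.4]
```

View pics/top0.png

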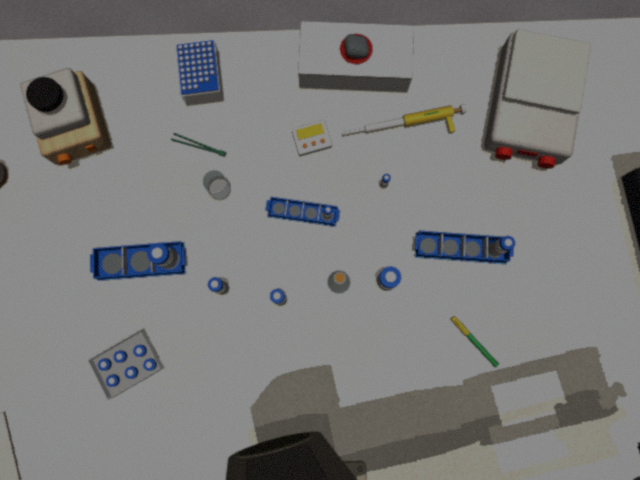

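View pics/side0.png

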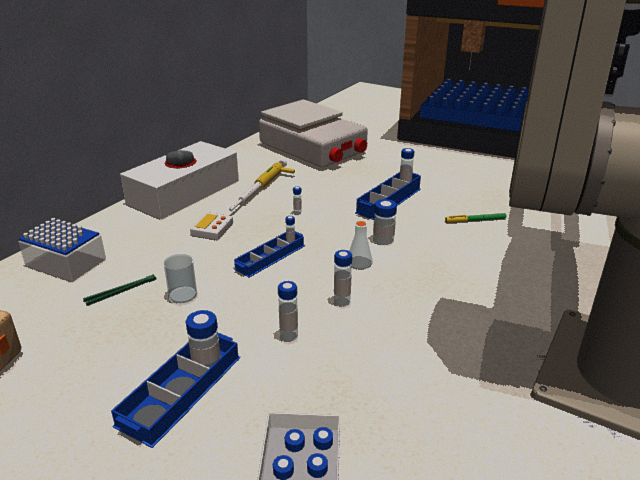

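The top view shows the wide rack at about (138,260), the small rack at (303,211) and the tall rack at (463,247). The tall caps are at (216,285) and (278,297), the wide cap at (389,278) and the small cap at (385,180). A flask stands at (339,280). The loaded vials sit at the right-hand end of each rack. Next I'll measure all of these.

```bash
cat > h.py <<'E'
import numpy as np, cv2
def load(n): return dict(np.load(f"pics/{n}.npz"))
def ray(s,u,v,z):
    K,R,t=s["camera_matrix"],s["R"],s["t"]
    C=-R.T@t; d=R.T@np.linalg.inv(K)@np.array([u,v,1.0])
    return C+d*(z-C[2])/d[2]
def proj(s,X):
    p=s["camera_matrix"]@(s["R"]@np.asarray(X,float)+s["t"]); return p[:2]/p[2]
def blue(s):
    h=cv2.cvtColor(s["color"],cv2.COLOR_RGB2HSV)
    return cv2.inRange(h,(100,110,40),(130,255,255))
E
python3 - <<'E'
from h import *
for n in("top0","side0"):
    s=load(n); m=blue(s)
    print(n)
    cs,_=cv2.findContours(m,cv2.RETR_EXTERNAL,cv2.CHAIN_APPROX_NONE)
    for c in cs:
        a=cv2.contourArea(c)
        if a<30: continue
        (cx,cy),(w,h),an=cv2.minAreaRect(c)
        print(round(a),round(cx,1),round(cy,1),round(w,1),round(h,1),round(an,1))
s=load("top0")
cv2.imwrite("pics/crops.png",np.vstack([cv2.resize(s["color"][y:y+50,x:x+125,::-1],None,fx=5,fy=4,interpolation=cv2.INTER_CUBIC) for x,y in((78,235),(245,188),(402,225))]))
s=load("side0")
cv2.imwrite("pics/crops2.png",cv2.resize(s["color"][140:450,100:430,::-1],(800,600)))
E
```

```text
top0
104 112.0 380.5 11.0 12.0 90.0
98 131.0 372.0 10.0 12.0 90.0
92 149.5 364.0 10.0 11.0 90.0
100 104.0 364.0 10.0 12.0 90.0
98 120.0 356.0 10.0 12.0 90.0
94 139.2 350.2 10.6 11.3 45.0
136 276.5 295.5 13.0 13.0 90.0
136 215.0 284.0 12.0 14.0 90.0
323 389.5 277.0 20.0 21.0 90.0
2848 137.1 260.5 32.2 95.3 85.5
1714 464.2 246.9 99.1 27.0 3.4
1122 302.2 211.0 73.3 19.4 8.1
834 197.0 67.0 50.1 36.9 84.3
side0
382 283.0 467.0 24.0 20.0 90.0
378 317.0 465.0 24.0 20.0 90.0
339 294.5 440.0 22.0 19.0 90.0
336 322.5 438.0 22.0 19.0 90.0
5354 174.8 384.7 54.5 145.4 44.3
682 201.3 324.0 28.1 29.8 80.5
277 287.0 290.0 18.0 18.0 90.0
225 343.0 258.0 16.0 16.0 90.0
1254 268.7 252.7 22.6 75.5 60.9
373 59.5 242.4 24.7 78.9 80.7
40 289.5 220.0 8.0 7.0 90.0
34 296.5 190.5 7.0 7.0 90.0
1134 389.6 197.4 33.5 73.6 58.0
76 407.5 153.0 10.0 11.0 90.0
3750 473.4 103.2 105.3 44.5 6.7
```

View pics/crops.png

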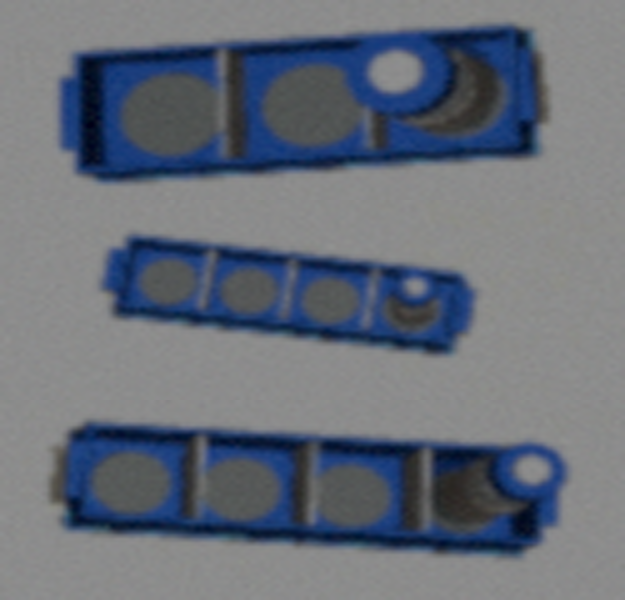

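View pics/wrist0.png

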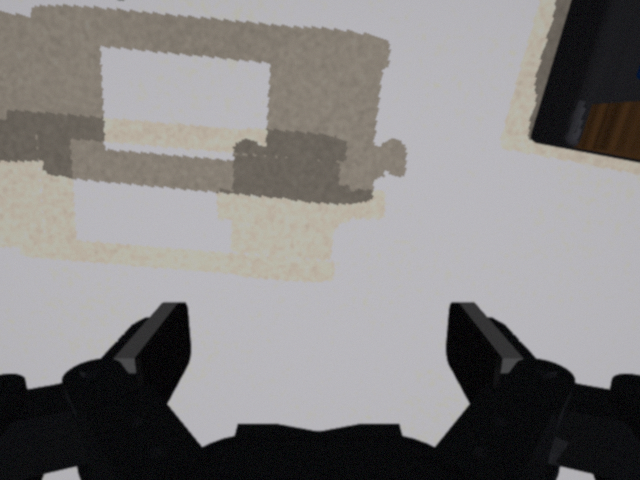

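The zoomed crop shows a grey disc on the floor of each empty cell, so the cells can be measured directly at z=4.

Run:
```python
from h import *
s=load("top0"); C=s["color"]
hsv=cv2.cvtColor(C,cv2.COLOR_RGB2HSV)
caps={"tall1":(215,284,95),"tall2":(276.5,295.5,95),"wide":(389.5,277,80),"small":(385,180,60),"tallR":(508,243,99),"smallR":(328,211,64),"wideR":(158,254,84)}
m=blue(s)
for k,(u,v,z) in caps.items():
    # white disc: bright, low saturation near (u,v)
    w=14; x0,y0=int(u)-w,int(v)-w
    sub=hsv[y0:y0+2*w,x0:x0+2*w]; g=C[y0:y0+2*w,x0:x0+2*w].min(2)
    b=m[y0:y0+2*w,x0:x0+2*w]
    cs,hier=cv2.findContours(b,cv2.RETR_CCOMP,cv2.CHAIN_APPROX_NONE)
    for i,c in enumerate(cs):
        if hier[0][i][3]>=0 and len(c)>=5:
            (cx,cy)=c.reshape(-1,2).mean(0); p=ray(s,x0+cx,y0+cy,z)
            print(k,"hole",len(c),round(x0+cx,1),round(y0+cy,1),p.round(1))
        elif hier[0][i][3]<0 and len(c)>10:
            mm=np.zeros_like(b);cv2.drawContours(mm,[c],-1,255,-1);M=cv2.moments(mm,True)
            cx,cy=M["m10"]/M["m00"],M["m01"]/M["m00"]
            print(k,"blob",M["m00"],round(x0+cx,1),round(y0+cy,1),ray(s,x0+cx,y0+cy,z).round(1))
# cells
for k,(x0,y0,x1,y1) in {"wide":(92,240,190,282),"small":(264,194,342,230),"tall":(412,228,515,266)}.items():
    sub=C[y0:y1,x0:x1].astype(int); sat=sub.max(2)-sub.min(2); val=sub.max(2)
    mm=((sat<28)&(val>75)&(val<128)).astype(np.uint8)
    print(k, np.median(val[mm>0]))
    mm=cv2.morphologyEx(mm,cv2.MORPH_OPEN,np.ones((3,3),np.uint8))
    cs,_=cv2.findContours(mm,cv2.RETR_EXTERNAL,cv2.CHAIN_APPROX_NONE)
    for c in cs:
        a=cv2.contourArea(c)
        if a<25: continue
        (cx,cy),(w,h),an=cv2.minAreaRect(c)
        M=cv2.moments(c); cx,cy=M["m10"]/M["m00"],M["m01"]/M["m00"]
        print(a,round(x0+cx,1),round(y0+cy,1),round(w,1),round(h,1),ray(s,x0+cx,y0+cy,4).round(1))
```

```text
tall1 blob 156.0 214.8 284.1 [458.2 171.6  95. ]
tall1 hole 25 214.2 283.7 [458.9 172.8  95. ]
tall2 blob 155.0 276.8 295.7 [432.2  52.   95. ]
tall2 hole 24 276.5 295.5 [432.6  52.5  95. ]
wide blob 353.0 389.6 276.9 [ 463.5 -168.1   80. ]
wide hole 34 390.0 276.4 [ 464.4 -169.    80. ]
small blob 26.0 385.7 178.3 [ 668.7 -172.9   60. ]
tallR blob 15.0 501.9 255.1 [ 497.  -384.1   99. ]
tallR blob 233.0 506.2 243.7 [ 519.1 -394.2   99. ]
tallR hole 24 507.9 242.0 [ 522.4 -397.8   99. ]
smallR blob 444.0 326.0 214.1 [596.7 -47.9  64. ]
smallR hole 33 326.8 216.0 [592.7 -49.5  64. ]
smallR hole 16 327.5 209.4 [606.3 -51.3  64. ]
smallR hole 33 318.7 211.8 [602.  -33.4  64. ]
wideR blob 469.0 157.4 252.5 [525.3 287.4  84. ]
wideR hole 34 156.9 252.4 [525.4 288.5  84. ]
wide 84.0
294.5 112.7 263.0 18.0 20.0 [518.8 405.3   4. ]
260.0 139.9 261.2 18.8 17.9 [520.9 347.5   4. ]
small 90.0
71.0 310.6 212.6 9.0 9.0 [614.4 -15.8   4. ]
70.5 294.4 210.4 9.0 9.0 [620.3  18.7   4. ]
74.0 278.3 207.9 10.0 9.0 [626.8  52.9   4. ]
tall 90.0
162.0 470.9 248.5 13.0 15.0 [ 526.3 -350.4    4. ]
172.5 449.1 246.9 14.0 16.0 [ 531.2 -305.     4. ]
152.5 427.7 245.2 14.1 13.4 [ 536.1 -260.4    4. ]
```

Run:
```python
from h import *
s=load("top0"); q=load("side0"); m=blue(q)
V={"tall1":(458.5,172.2,95),"tall2":(432.4,52.3,95),"wide":(464,-168.5,80),"small":(667,-172,60),"tallR":(522,-397,99),"smallR":(606.5,-51,64),"wideR":(525.4,288.2,84)}
im=q["color"][:,:,::-1].copy()
for k,p in V.items():
    u=proj(q,p); cv2.circle(im,tuple(u.round().astype(int)),2,(0,0,255),-1); print(k,u.round(1))
cells=[(518.8,405.3,4),(522.1,346.9,4),(614.4,-15.8,4),(620.3,18.7,4),(626.8,52.9,4),(526.3,-350.4,4),(531.2,-305,4),(536.1,-260.4,4)]
for p in cells:
    cv2.circle(im,tuple(proj(q,p).round().astype(int)),2,(0,255,255),-1)
cv2.imwrite("pics/sidechk.png",cv2.resize(im[140:450,100:430],(800,600),interpolation=cv2.INTER_CUBIC))
t=s["color"][:,:,::-1]
cv2.imwrite("pics/topsmall.png",cv2.resize(t[165:200,365:405],(640,560),interpolation=cv2.INTER_NEAREST))
print("flask base", ray(s,339,287,0), ray(q,361,264,0))
```

```text
tall1 [287.9 286.1]
tall2 [343.2 254.4]
wide [385.3 204.5]
small [298.2 189.1]
tallR [407.3 150.9]
smallR [289.8 218. ]
wideR [201.7 318.8]
flask base [454.0824996  -70.79782634   0.        ] [460.39117308 -68.85881736   0.        ]
```

View pics/sidechk.png

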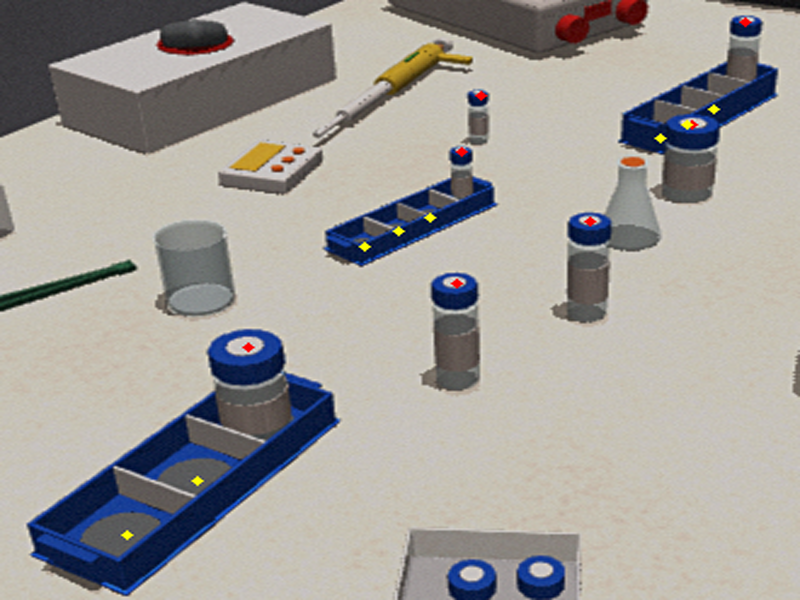

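View pics/topsmall.png

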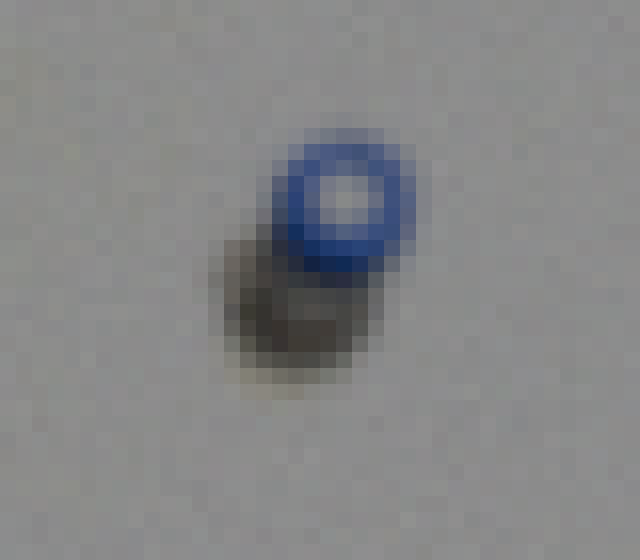

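Projecting the top-view positions into the side view puts them on the caps and discs to within about 2 px. The flask is near (457,-70). I'll keep the tool at about yaw 90 throughout, with the jaws along world x. The wide vial goes first.

Emit:
{"name": "move_arm", "arguments": {
  "rows": [
    [[0.08,-0.06,0.008,0,0,-15],[0.16,-0.12,0.016,0,0,-30],[0.24,-0.18,0.024,0,0,-45],[0.32,-0.24,0.032,0,0,-60],[0.36,-0.28,0.036,0,0,-68],[0.3935,-0.3019,0.0393,0,0,-72.82],[0.3935,-0.3019,0.0393,0,0,-72.82],[0.3935,-0.3019,0.0393,0,0,-72.82],[0.3935,-0.3019,0.0393,0,0,-72.82],[0.3935,-0.3019,0.0393,0,0,-72.82],[0.3935,-0.3019,0.0393,0,0,-72.82],[0.3935,-0.3019,0.0393,0,0,-72.82],[0.3935,-0.3019,0.0393,0,0,-72.82],[0.3935,-0.3019,0.0393,0,0,-72.82]]
  ],
  "grip": 1,
  "newtons": 25
}}

```text
time: 1.55
tool_pos: [463.5, -169.7, 200.0]
tcp_rot: [-180.0, 0.0, 89.9]
ft_force: [0.6, 0.0, 0.3]
finger_gap: 85.2
```

Run:
```python
from bench import viewer,sensors
from h import *
s=viewer.snapshot("wrist"); np.savez("pics/w1.npz",**s); cv2.imwrite("pics/w1.png",s["color"][:,:,::-1])
st=sensors.sense(); print(st["tool_pos"],st["tcp_rot"])
m=blue(s)
cs,_=cv2.findContours(m,cv2.RETR_EXTERNAL,cv2.CHAIN_APPROX_NONE)
for c in cs:
    if cv2.contourArea(c)<200: continue
    (cx,cy),(w,h),an=cv2.minAreaRect(c)
    print(cv2.contourArea(c),cx,cy,w,h,ray(s,cx,cy,80).round(1))
print(proj(s,(464,-168.5,80)))
```

```text
[ 463.48382913 -169.76223161  200.06021873] [-1.79999993e+02  1.26782426e-02  8.98740467e+01]
8679.5 403.8630676269531 359.5794372558594 76.64256286621094 157.93312072753906 [ 520.2 -257.5   80. ]
461.5 624.0 227.0 26.0 30.0 [ 650.8 -166.6   80. ]
3442.5 319.25 226.25001525878906 67.17514038085938 66.46803283691406 [ 463.8 -165.6   80. ]
3576.0 533.1165771484375 35.61073303222656 82.61592102050781 87.89459228515625 [581.1 -58.6  80. ]
[319.59804324 230.76808248]
```

View pics/w1.png

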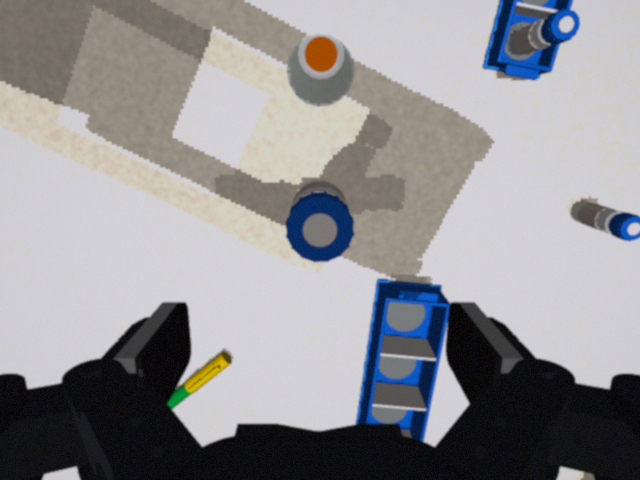

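The wrist view shows the wide cap at (320,229), which agrees to about 2 mm. Descending now.

Emit:
{"name": "move_arm", "arguments": {
  "rows": [
    [[0.001,0,0.03,0,0,0],[0.001,0,0.07,0,0,0],[0.001,0,0.11,0,0,0],[0.001,0,0.135,0,0,0],[0.001,0,0.148,0,0,0],[0.001,0,0.151,0,0,0],[0.001,0,0.151,0,0,0],[0.001,0,0.151,0,0,0]]
  ],
  "grip": 1
}}

```text
time: 2.4
tool_pos: [465.3, -168.5, 50.8]
tcp_rot: [179.8, 0.1, 90.0]
ft_force: [1.0, -0.4, 0.2]
finger_gap: 85.4
```

Emit:
{"name": "move_arm", "arguments": {
  "rows": [
    [[0,0,0,0,0,0],[0,0,0,0,0,0],[0,0,0,0,0,0],[0,0,0,0,0,0],[0,0,0,0,0,0],[0,0,0,0,0,0],[0,0,0,0,0,0],[0,0,0,0,0,0]]
  ],
  "grip": 0,
  "newtons": 25
}}

```text
time: 3.2
tool_pos: [464.4, -167.7, 49.7]
tcp_rot: [180.0, 0.0, 90.0]
ft_force: [-1.5, 1.0, 7.0]
finger_gap: 41.1
```

Emit:
{"name": "move_arm", "arguments": {
  "rows": [
    [[0,0,-0.005,0,0,0],[0,0,-0.02,0,0,0],[0,0,-0.045,0,0,0],[0,0,-0.07,0,0,0],[0,0,-0.095,0,0,0],[0,0,-0.112,0,0,0],[0,0,-0.12,0,0,0],[0,0,-0.12,0,0,0]]
  ]
}}

```text
time: 4.0
tool_pos: [464.6, -167.8, 170.1]
tcp_rot: [179.9, 0.0, 90.0]
ft_force: [0.6, 0.2, -1.5]
finger_gap: 41.6
```

Emit:
{"name": "move_arm", "arguments": {
  "rows": [
    [[0.01,0.001,0,0,0,0],[0.03,0.003,0,0,0,0],[0.06,0.006,0,0,0,0],[0.1,0.01,0,0,0,0],[0.14,0.013,0,0,0,0],[0.18,0.017,0,0,0,0],[0.22,0.021,0,0,0,0],[0.26,0.025,0,0,0,0],[0.3,0.029,0,0,0,0],[0.34,0.033,0,0,0,0],[0.38,0.036,0,0,0,0],[0.42,0.04,0,0,0,0],[0.46,0.044,0,0,0,0],[0.5,0.048,0,0,0,0],[0.53,0.051,0,0,0,0],[0.555,0.053,0,0,0,0],[0.568,0.0545,0,0,0,0],[0.5728,0.0548,0,0,0,0],[0.5728,0.0548,0,0,0,0],[0.5728,0.0548,0,0,0,0]]
  ]
}}

```text
time: 6.0
tool_pos: [518.8, 404.1, 168.6]
tcp_rot: [-180.0, 0.0, 90.0]
ft_force: [-0.5, -0.5, -1.5]
finger_gap: 41.4
```

Run:
```python
from bench import viewer,sensors
from h import *
for n in("top","side"):
    s=viewer.snapshot(n); np.savez(f"pics/{n}1.npz",**s)
    im=s["color"][:,:,::-1]
    x,y=(60,200) if n=="top" else (80,250)
    cv2.imwrite(f"pics/{n}1.png",cv2.resize(im[y:y+180,x:x+240],(800,600)))
print(sensors.sense()["tool_pos"],sensors.sense()["finger_gap"])
```

```text
[519.07117523 404.06787309 169.04217433] 41.35934707162343
```

View pics/top1.png

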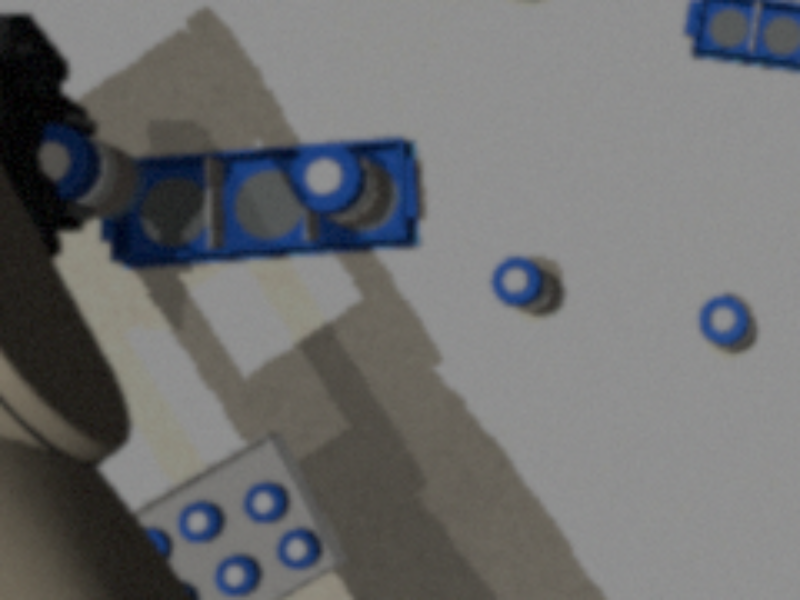

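View pics/side1.png

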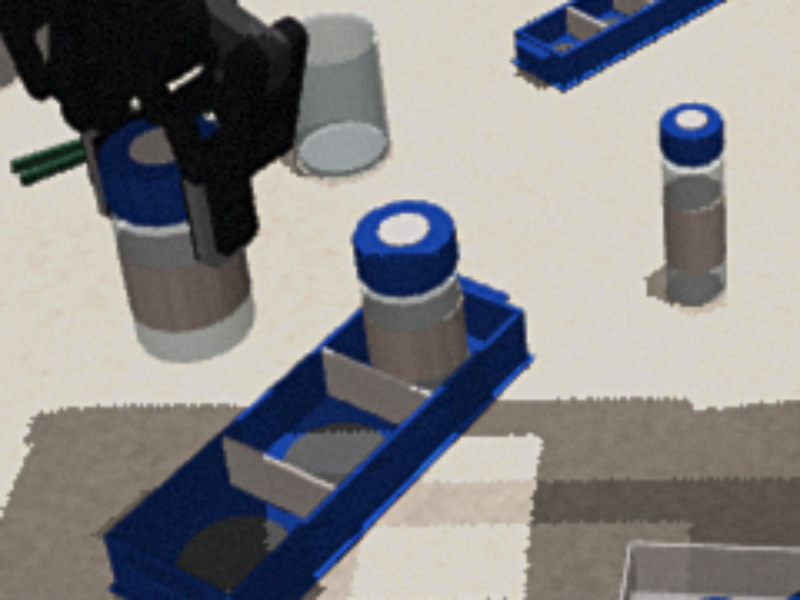

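Run:
```python
from h import *
print(ray(load("top1"),76,247,200),ray(load("side1"),80+155*.3,250+147*.3,200))
```

```text
[520.72660581 399.20041237 200.        ] [520.99051053 404.75147382 200.        ]
```

Emit:
{"name": "move_arm", "arguments": {
  "rows": [
    [[0,0,0.01,0,0,0],[0,0,0.03,0,0,0],[0,0,0.055,0,0,0],[0,0,0.08,0,0,0],[0,0,0.098,0,0,0],[0,0,0.107,0,0,0],[0,0,0.112,0,0,0],[0,0,0.115,0,0,0],[0,0,0.1155,0,0,0],[0,0,0.1155,0,0,0]]
  ]
}}

```text
time: 7.1
tool_pos: [519.5, 405.6, 54.6]
tcp_rot: [179.9, -0.1, 90.0]
ft_force: [-0.8, -0.7, -1.6]
finger_gap: 41.2
```

Emit:
{"name": "move_arm", "arguments": {
  "rows": [
    [[0,0,0,0,0,0],[0,0,0,0,0,0],[0,0,0,0,0,0],[0,0,0,0,0,0],[0,0,0,0,0,0]]
  ],
  "grip": 0.8
}}

```text
time: 7.6
tool_pos: [518.9, 405.3, 53.6]
tcp_rot: [180.0, -0.0, 90.0]
ft_force: [0.7, 0.8, -0.4]
finger_gap: 68.1
```

Run:
```python
from bench import viewer,sensors
from h import *
n="side"
s=viewer.snapshot(n); np.savez(f"pics/{n}2.npz",**s)
im=s["color"][:,:,::-1]; x,y=(80,250)
cv2.imwrite(f"pics/{n}2.png",cv2.resize(im[y:y+180,x:x+240],(800,600)))
```

```text
(no output)
```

View pics/side2.png

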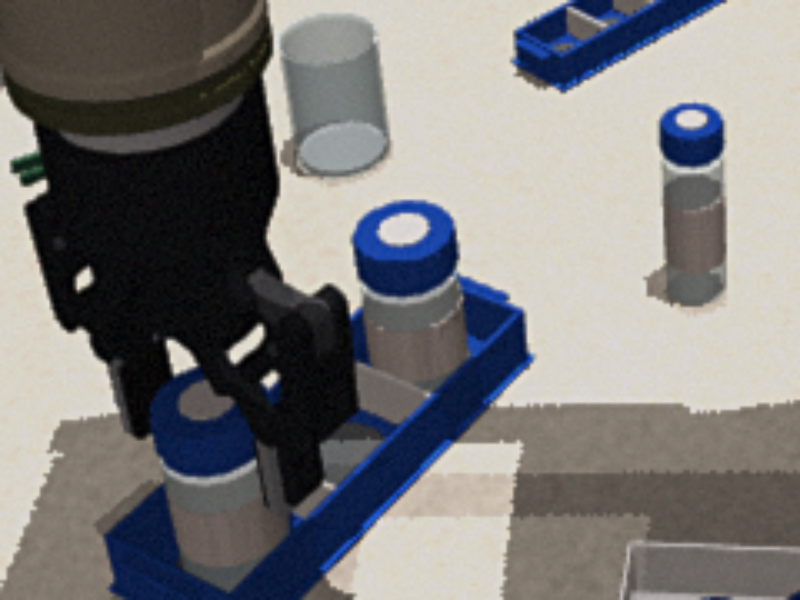

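The wide vial is standing in its cell. On to tall_vial_1.

Emit:
{"name": "move_arm", "arguments": {
  "rows": [
    [[0,0,-0.02,0,0,0],[0,0,-0.05,0,0,0],[0,0,-0.095,0,0,0],[0,0,-0.1465,0,0,0],[-0.04,-0.01,-0.1465,0,0,0],[-0.08,-0.02,-0.1465,0,0,0],[-0.12,-0.03,-0.1465,0,0,0],[-0.16,-0.04,-0.1465,0,0,0],[-0.2,-0.05,-0.1465,0,0,0],[-0.2328,-0.0603,-0.1465,0,0,0],[-0.2328,-0.0603,-0.1465,0,0,0],[-0.2328,-0.0603,-0.1465,0,0,0],[-0.2328,-0.0603,-0.1465,0,0,0]]
  ],
  "grip": 1
}}

```text
time: 8.95
tool_pos: [458.8, 173.0, 200.3]
tcp_rot: [180.0, -0.0, 90.0]
ft_force: [0.4, -0.6, 0.1]
finger_gap: 85.3
```

```bash
cat > w.py <<'E'
import sys
from bench import viewer,sensors
from h import *
tag,z=sys.argv[1],float(sys.argv[2])
s=viewer.snapshot("wrist"); np.savez(f"pics/{tag}.npz",**s); cv2.imwrite(f"pics/{tag}.png",s["color"][:,:,::-1])
st=sensors.sense(); print(st["tool_pos"].round(1),st["finger_gap"].round(1))
m=blue(s)
cs,_=cv2.findContours(m,cv2.RETR_EXTERNAL,cv2.CHAIN_APPROX_NONE)
for c in cs:
    if cv2.contourArea(c)<150: continue
    (cx,cy),(w,h),an=cv2.minAreaRect(c)
    print(cv2.contourArea(c),round(cx),round(cy),round(w),round(h),ray(s,cx,cy,z).round(1))
E
python3 w.py w2 95
```

```text
Traceback (most recent call last):
  File "w.py", line 6, in <module>
    st=sensors.sense(); print(st["tool_pos"].round(1),st["finger_gap"].round(1))
                                                      ^^^^^^^^^^^^^^^^^^^^^^
AttributeError: 'float' object has no attribute 'round'
```

View pics/w2.png

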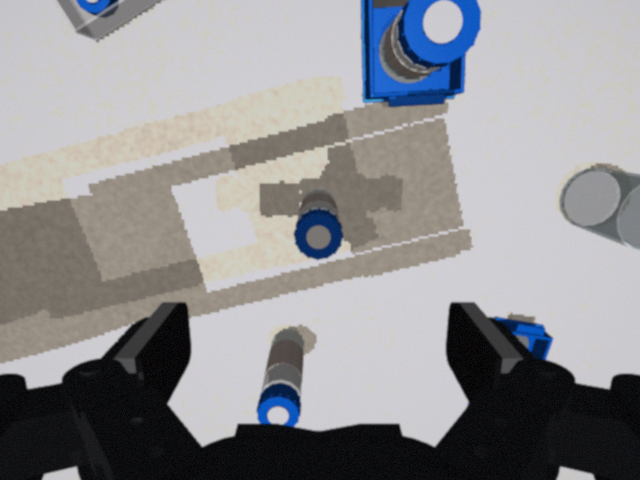

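```bash
sed -i 's/st\["finger_gap"\].round(1)/st["finger_gap"]/' w.py; python3 -c "
from h import *
s=load('w2');print(ray(s,318.5,234.5,95),ray(s,278,410,95))"
```

```text
[458.74550406 175.82116113  95.        ] [432.32921289  57.54617555  95.        ]
```

Emit:
{"name": "move_arm", "arguments": {
  "rows": [
    [[0.001,0,0.03,0,0,0],[0.001,0,0.07,0,0,0],[0.001,0,0.105,0,0,0],[0.001,0,0.13,0,0,0],[0.001,0,0.14,0,0,0],[0.001,0,0.141,0,0,0],[0.001,0,0.141,0,0,0]]
  ]
}}

```text
time: 9.7
tool_pos: [459.3, 174.0, 60.0]
tcp_rot: [179.9, -0.0, 90.0]
ft_force: [0.1, 0.5, -0.4]
finger_gap: 85.2
```

Emit:
{"name": "move_arm", "arguments": {
  "rows": [
    [[0,0,0,0,0,0],[0,0,0,0,0,0],[0,0,0,0,0,0],[0,0,0,0,0,0],[0,0,0,0,0,0],[0,0,0,0,0,0],[0,0,0,0,0,0],[0,0,0,0,0,0]]
  ],
  "grip": 0
}}

```text
time: 10.5
tool_pos: [459.0, 173.5, 59.7]
tcp_rot: [179.9, -0.0, 90.0]
ft_force: [-0.8, -1.4, 6.1]
finger_gap: 27.3
```

Emit:
{"name": "move_arm", "arguments": {
  "rows": [
    [[0,0,-0.005,0,0,0],[0,0,-0.02,0,0,0],[0,0,-0.045,0,0,0],[0,0,-0.07,0,0,0],[0,0,-0.095,0,0,0],[0,0,-0.112,0,0,0],[0,0,-0.12,0,0,0],[0,0,-0.12,0,0,0]]
  ]
}}

```text
time: 11.3
tool_pos: [459.1, 173.6, 180.0]
tcp_rot: [179.9, -0.0, 90.0]
ft_force: [-0.7, -0.1, -0.9]
finger_gap: 27.8
```

Emit:
{"name": "move_arm", "arguments": {
  "rows": [
    [[-0.01,0.0015,0,0,0,0],[-0.03,0.0045,0,0,0,0],[-0.06,0.009,0,0,0,0],[-0.1,0.015,0,0,0,0],[-0.14,0.021,0,0,0,0],[-0.18,0.027,0,0,0,0],[-0.22,0.033,0,0,0,0],[-0.26,0.039,0,0,0,0],[-0.3,0.045,0,0,0,0],[-0.34,0.051,0,0,0,0],[-0.38,0.057,0,0,0,0],[-0.42,0.063,0,0,0,0],[-0.45,0.068,0,0,0,0],[-0.47,0.0715,0,0,0,0],[-0.4785,0.0727,0,0,0,0],[-0.4785,0.0727,0,0,0,0],[-0.4785,0.0727,0,0,0,0]]
  ]
}}

```text
time: 13.0
tool_pos: [530.6, -304.2, 178.1]
tcp_rot: [-179.9, -0.1, 90.0]
ft_force: [0.9, -0.1, -0.7]
finger_gap: 27.3
```

```bash
cat > ts.py <<'E'
import sys
from bench import viewer,sensors
from h import *
tag=sys.argv[1]; P=[float(a) for a in sys.argv[2:8]]
t,s=viewer.snapshot("top"),viewer.snapshot("side")
np.savez(f"pics/top{tag}.npz",**t);np.savez(f"pics/side{tag}.npz",**s)
out=[]
for q in(t,s):
    im=q["color"][:,:,::-1]; u=proj(q,P[:3]).astype(int)
    x=min(max(u[0]-60,0),520);y=min(max(u[1]-60,0),330)
    print(x,y)
    out.append(cv2.resize(im[y:y+150,x:x+100],(400,600),interpolation=cv2.INTER_CUBIC))
cv2.imwrite(f"pics/ts{tag}.png",np.hstack(out)); print(sensors.sense()["tool_pos"])
E
python3 ts.py 3 531 -305 120
```

```text
402 177
326 94
[ 531.06728885 -303.89483614  178.69728821]
```

View pics/ts3.png

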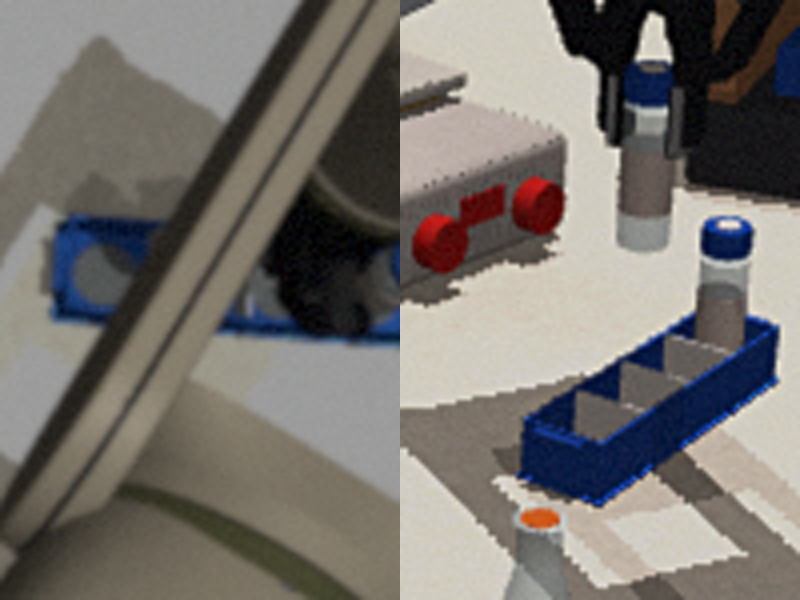

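Holding tall_vial_1: in the side view its underside is at about (387,153), and (386,154) was expected over the +23 cell. Lowering.

Emit:
{"name": "move_arm", "arguments": {
  "rows": [
    [[0,0,0.01,0,0,0],[0,0,0.03,0,0,0],[0,0,0.055,0,0,0],[0,0,0.08,0,0,0],[0,0,0.098,0,0,0],[0,0,0.107,0,0,0],[0,0,0.112,0,0,0],[0,0,0.115,0,0,0],[0,0,0.1155,0,0,0],[0,0,0.1155,0,0,0]]
  ]
}}

```text
time: 14.1
tool_pos: [531.8, -305.5, 64.5]
tcp_rot: [179.9, 0.1, 90.0]
ft_force: [-0.8, -0.1, -0.2]
finger_gap: 27.8
```

```bash
python3 ts.py 4 531 -305 50
```

```text
393 183
324 124
[ 531.74337977 -305.47810374   64.46337012]
```

View pics/ts4.png

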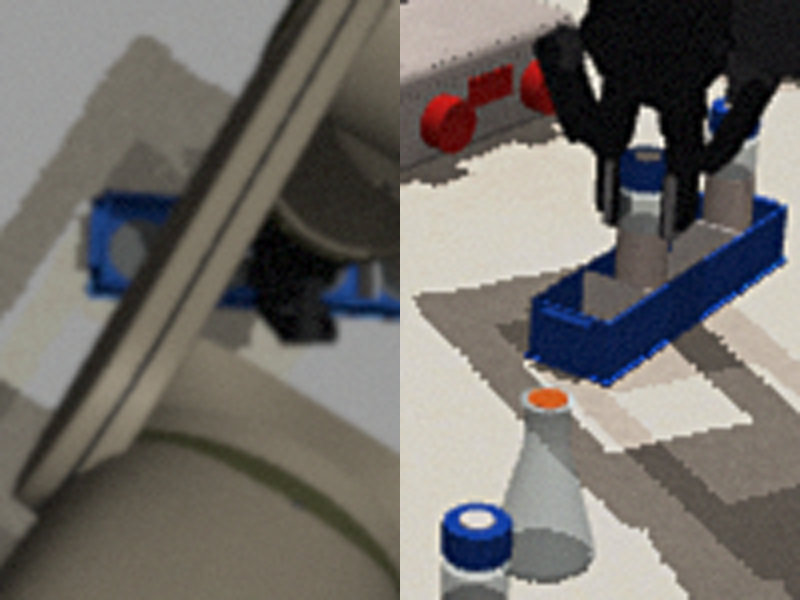

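Emit:
{"name": "move_arm", "arguments": {
  "rows": [
    [[0,0,0,0,0,0],[0,0,0,0,0,0],[0,0,0,0,0,0],[0,0,0,0,0,0],[0,0,0,0,0,0],[0,0,-0.01,0,0,0],[0,0,-0.03,0,0,0],[0,0,-0.06,0,0,0],[0,0,-0.1,0,0,0],[0,0,-0.1365,0,0,0],[0,0,-0.1365,0,0,0]]
  ],
  "grip": 0.6
}}

```text
time: 15.3
tool_pos: [534.3, -307.2, 208.4]
tcp_rot: [179.4, 0.4, 90.0]
ft_force: [0.1, -0.7, 0.3]
finger_gap: 51.0
```

Emit:
{"name": "move_arm", "arguments": {
  "rows": [
    [[0.02,-0.005,0,0,0,0],[0.06,-0.016,0,0,0,0],[0.1,-0.028,0,0,0,0],[0.145,-0.04,0,0,0,0],[0.19,-0.052,0,0,0,0],[0.235,-0.065,0,0,0,0],[0.28,-0.077,0,0,0,0],[0.32,-0.088,0,0,0,0],[0.35,-0.096,0,0,0,0],[0.3585,-0.0988,0,0,0,0],[0.3585,-0.0988,0,0,0,0],[0.3585,-0.0988,0,0,0,0]]
  ],
  "grip": 1
}}

```text
time: 16.5
tool_pos: [432.7, 52.7, 200.1]
tcp_rot: [180.0, 0.0, 90.0]
ft_force: [-0.0, -0.1, -0.2]
finger_gap: 85.0
```

```bash
python3 ts.py 5 531 -305 50; python3 w.py w5 95
```

```text
393 183
324 124
[432.7730452   52.3048473  200.02191095]
[432.7  52.3 199.9] 85.26103550403832
300.5 559 358 31 16 [584.  -25.7  95. ]
1737.5 318 233 48 46 [432.3  56.   95. ]
9517.5 555 256 67 177 [571.7  41.9  95. ]
```

View pics/ts5.png

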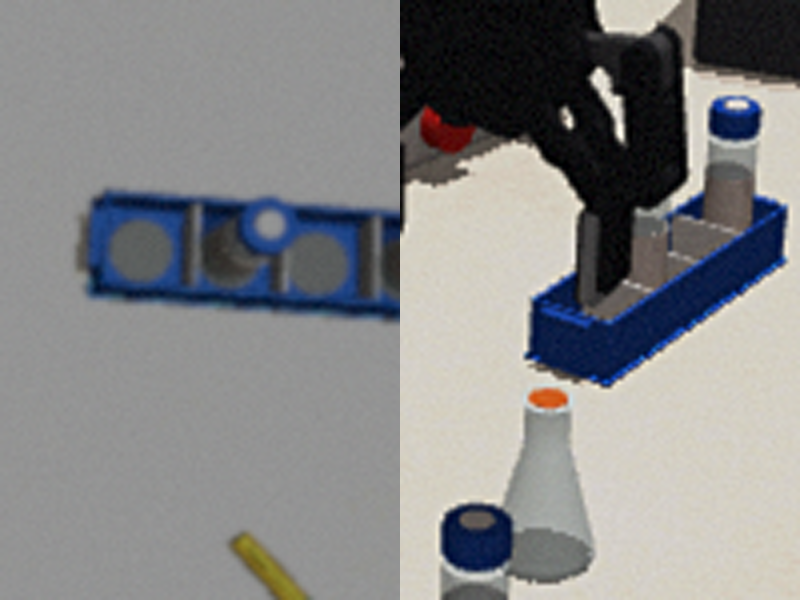

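View pics/w5.png

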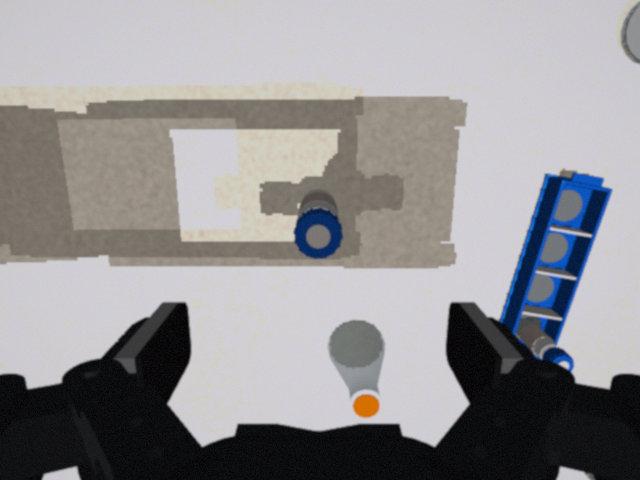

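Emit:
{"name": "move_arm", "arguments": {
  "rows": [
    [[0,0,0.03,0,0,0],[0,0,0.07,0,0,0],[0,0,0.105,0,0,0],[0,0,0.13,0,0,0],[0,0,0.14,0,0,0],[0,0,0.141,0,0,0],[0,0,0.141,0,0,0]]
  ]
}}

```text
time: 17.35
tool_pos: [433.3, 53.0, 60.1]
tcp_rot: [179.9, 0.0, 90.0]
ft_force: [-0.2, -0.2, 1.4]
finger_gap: 85.1
```

Emit:
{"name": "move_arm", "arguments": {
  "rows": [
    [[0,0,0,0,0,0],[0,0,0,0,0,0],[0,0,0,0,0,0],[0,0,0,0,0,0],[0,0,0,0,0,0],[0,0,0,0,0,0],[0,0,0,0,0,0],[0,0,0,0,0,0]]
  ],
  "grip": 0
}}

```text
time: 18.15
tool_pos: [432.8, 53.5, 59.6]
tcp_rot: [180.0, -0.0, 90.0]
ft_force: [-1.0, 0.1, 6.1]
finger_gap: 27.4
```

Emit:
{"name": "move_arm", "arguments": {
  "rows": [
    [[0,0,-0.005,0,0,0],[0,0,-0.02,0,0,0],[0,0,-0.045,0,0,0],[0,0,-0.07,0,0,0],[0,0,-0.095,0,0,0],[0,0,-0.112,0,0,0],[0,0,-0.12,0,0,0],[0,0,-0.12,0,0,0]]
  ]
}}

```text
time: 18.95
tool_pos: [433.0, 53.4, 180.0]
tcp_rot: [179.9, -0.0, 90.0]
ft_force: [-0.3, -0.8, -0.3]
finger_gap: 27.3
```

```bash
python3 -c "
from h import *
s=load('top5');print(ray(s,460,238.5,99))"
```

```text
[ 532.05539732 -305.99584525   99.        ]
```

Emit:
{"name": "move_arm", "arguments": {
  "rows": [
    [[-0.01,0.003,0,0,0,0],[-0.03,0.01,0,0,0,0],[-0.06,0.02,0,0,0,0],[-0.1,0.033,0,0,0,0],[-0.14,0.046,0,0,0,0],[-0.18,0.059,0,0,0,0],[-0.22,0.073,0,0,0,0],[-0.255,0.084,0,0,0,0],[-0.285,0.094,0,0,0,0],[-0.305,0.101,0,0,0,0],[-0.3139,0.1037,0,0,0,0],[-0.3139,0.1037,0,0,0,0],[-0.3139,0.1037,0,0,0,0],[-0.3139,0.1037,0,0,0,0]]
  ]
}}

```text
time: 20.35
tool_pos: [535.8, -259.4, 178.7]
tcp_rot: [-180.0, -0.0, 90.1]
ft_force: [-0.3, -0.1, -0.1]
finger_gap: 27.4
```

```bash
python3 ts.py 6 536 -260 120
```

```text
378 175
314 101
[ 536.06993197 -259.49868407  179.09944771]
```

View pics/ts6.png

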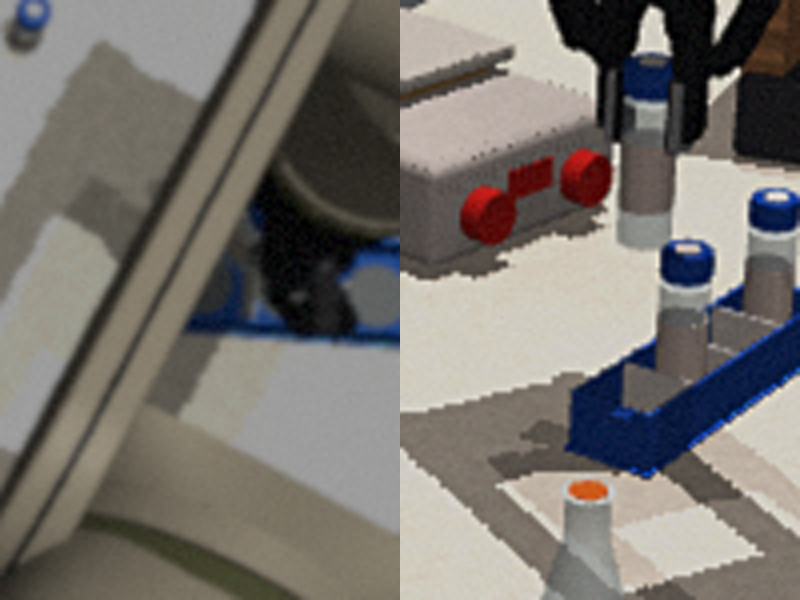

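tall_vial_1 is standing in the +23 cell. The held vial is over the +69 cell, with its underside at (375,160) against an expected (374,161).

Emit:
{"name": "move_arm", "arguments": {
  "rows": [
    [[0,0,0.01,0,0,0],[0,0,0.03,0,0,0],[0,0,0.055,0,0,0],[0,0,0.08,0,0,0],[0,0,0.098,0,0,0],[0,0,0.107,0,0,0],[0,0,0.112,0,0,0],[0,0,0.115,0,0,0],[0,0,0.1155,0,0,0],[0,0,0.1155,0,0,0]]
  ]
}}

```text
time: 21.45
tool_pos: [536.7, -260.8, 64.5]
tcp_rot: [179.9, 0.0, 90.0]
ft_force: [1.2, 0.5, 0.3]
finger_gap: 27.2
```

Emit:
{"name": "move_arm", "arguments": {
  "rows": [
    [[0,0,0,0,0,0],[0,0,0,0,0,0],[0,0,0,0,0,0],[0,0,0,0,0,0],[0,0,0,0,0,0],[0,0,-0.01,0,0,0],[0,0,-0.03,0,0,0],[0,0,-0.06,0,0,0],[0,0,-0.1,0,0,0],[0,0,-0.1365,0,0,0],[0,0,-0.1365,0,0,0]]
  ],
  "grip": 0.6
}}

```text
time: 22.55
tool_pos: [539.3, -262.3, 208.2]
tcp_rot: [179.4, 0.3, 90.0]
ft_force: [0.5, -0.8, 0.9]
finger_gap: 51.4
```

Emit:
{"name": "move_arm", "arguments": {
  "rows": [
    [[0.026,0.04,0,0,0,0],[0.052,0.08,0,0,0,0],[0.077,0.12,0,0,0,0],[0.0869,0.1349,0,0,0,0],[0.0869,0.1349,0,0,0,0],[0.0869,0.1349,0,0,0,0],[0.0869,0.1349,0,0,0,0]]
  ]
}}

```text
time: 23.25
tool_pos: [670.2, -174.4, 200.0]
tcp_rot: [-180.0, 0.0, 89.9]
ft_force: [-0.3, -0.0, 0.3]
finger_gap: 51.2
```

```bash
python3 ts.py 7 536 -260 60; python3 w.py w7 60
```

```text
372 180
312 127
[ 670.22097955 -174.60557959  200.23093709]
[ 670.3 -174.5  200.3] 51.39838282456386
188.5 124 464 10 35 [ 518.4 -365.    60. ]
284.0 118 352 41 16 [ 525.8 -267.6   60. ]
2808.5 151 307 82 63 [ 553.2 -233.4   60. ]
497.0 320 220 26 24 [ 671.1 -171.2   60. ]
4049.0 230 36 72 71 [617.7 -59.6  60. ]
```

View pics/ts7.png

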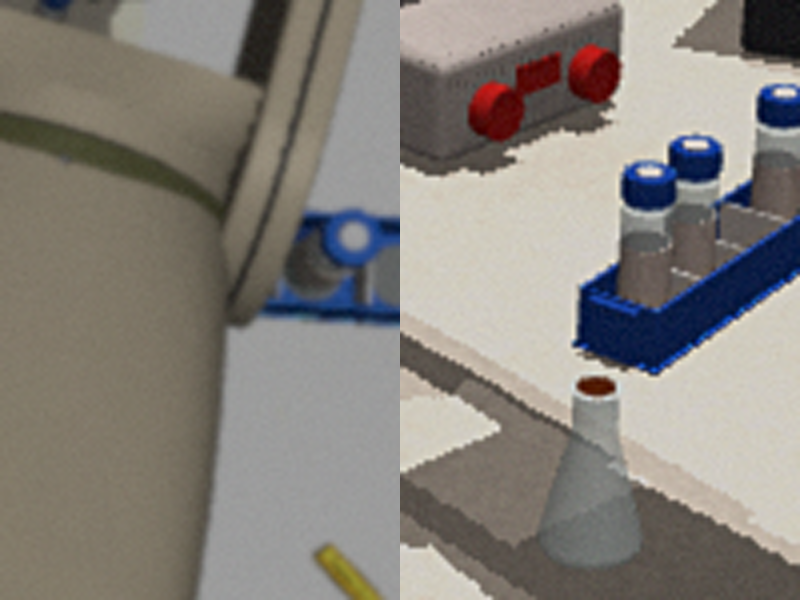

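View pics/w7.png

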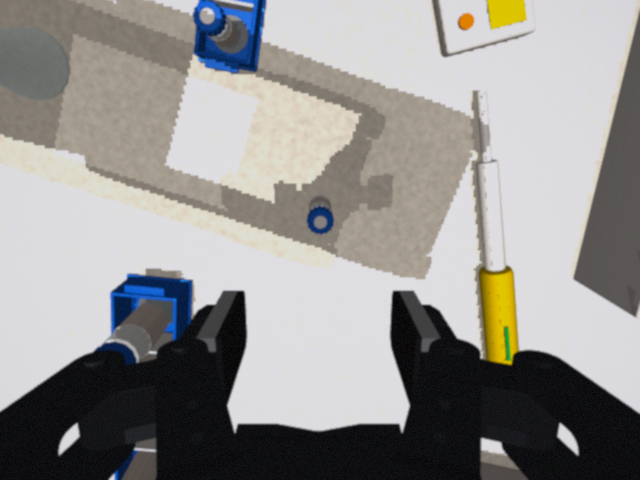

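Both tall vials are standing in their cells. The wrist view puts the small vial's cap at (671,-171), which agrees with the top view. Grasping it next.

Emit:
{"name": "move_arm", "arguments": {
  "rows": [
    [[0,0,0.03,0,0,0],[0,0,0.075,0,0,0],[0,0,0.115,0,0,0],[0,0,0.145,0,0,0],[0,0,0.162,0,0,0],[0,0,0.167,0,0,0],[0,0,0.167,0,0,0],[0,0,0.167,0,0,0]]
  ]
}}

```text
time: 24.2
tool_pos: [672.6, -174.2, 35.5]
tcp_rot: [179.8, 0.1, 90.0]
ft_force: [-0.2, -0.5, 0.9]
finger_gap: 50.9
```

Emit:
{"name": "move_arm", "arguments": {
  "rows": [
    [[0,0,0,0,0,0],[0,0,0,0,0,0],[0,0,0,0,0,0],[0,0,0,0,0,0],[0,0,0,0,0,0],[0,0,0,0,0,0],[0,0,0,0,0,0],[0,0,0,0,0,0]]
  ],
  "grip": 0
}}

```text
time: 25.0
tool_pos: [672.0, -173.9, 34.5]
tcp_rot: [179.9, 0.0, 90.0]
ft_force: [0.1, -0.1, 5.5]
finger_gap: 16.4
```

Emit:
{"name": "move_arm", "arguments": {
  "rows": [
    [[0,0,-0.005,0,0,0],[0,0,-0.02,0,0,0],[0,0,-0.045,0,0,0],[0,0,-0.07,0,0,0],[0,0,-0.09,0,0,0],[0,0,-0.1,0,0,0],[0,0,-0.1,0,0,0]]
  ]
}}

```text
time: 25.7
tool_pos: [672.3, -174.0, 135.9]
tcp_rot: [179.8, 0.1, 90.0]
ft_force: [0.0, -0.1, -0.1]
finger_gap: 16.2
```

Emit:
{"name": "move_arm", "arguments": {
  "rows": [
    [[0.01,-0.003,0,0,0,0],[0.03,-0.008,0,0,0,0],[0.06,-0.016,0,0,0,0],[0.095,-0.025,0,0,0,0],[0.13,-0.034,0,0,0,0],[0.16,-0.042,0,0,0,0],[0.182,-0.048,0,0,0,0],[0.1922,-0.0507,0,0,0,0],[0.1922,-0.0507,0,0,0,0],[0.1922,-0.0507,0,0,0,0],[0.1922,-0.0507,0,0,0,0]]
  ]
}}

```text
time: 26.8
tool_pos: [620.4, 17.4, 132.7]
tcp_rot: [-180.0, 0.0, 89.9]
ft_force: [0.5, -0.1, -0.8]
finger_gap: 16.4
```

```bash
python3 ts.py 8 620.3 18.7 100; python3 -c "
from h import *
print(proj(load('side8'),(620.3,18.7,100)),proj(load('side8'),(620.3,18.7,160)))"
```

```text
231 139
201 154
[620.53409244  17.43278563 132.87001974]
[261.21092827 214.24025177] [259.56719794 183.84493963]
```

View pics/ts8.png

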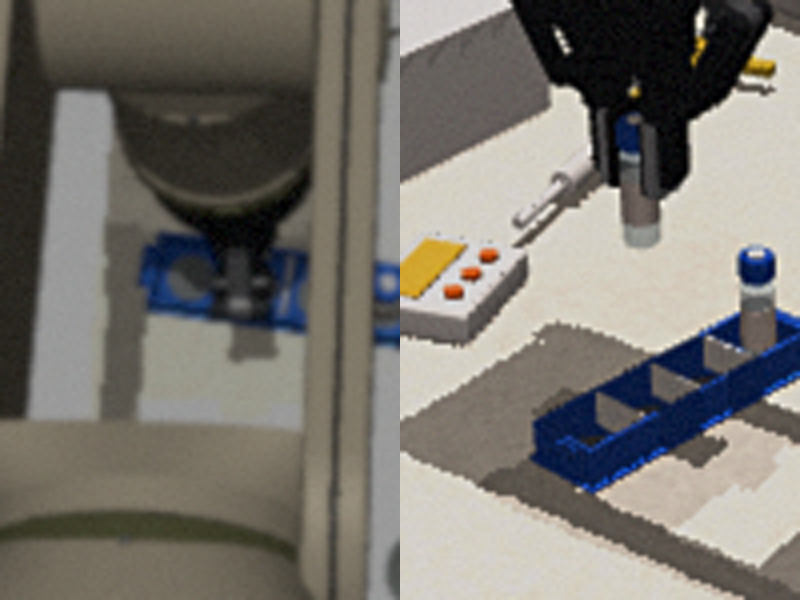

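The held vial's underside is at (261,214), which is where it should be. Lowering.

Emit:
{"name": "move_arm", "arguments": {
  "rows": [
    [[0,0,0.01,0,0,0],[0,0,0.03,0,0,0],[0,0,0.055,0,0,0],[0,0,0.075,0,0,0],[0,0,0.086,0,0,0],[0,0,0.092,0,0,0],[0,0,0.095,0,0,0],[0,0,0.0955,0,0,0],[0,0,0.0955,0,0,0],[0,0,0.0955,0,0,0]]
  ]
}}

```text
time: 27.9
tool_pos: [621.2, 18.5, 38.5]
tcp_rot: [179.9, 0.0, 90.0]
ft_force: [-0.0, -0.2, 3.2]
finger_gap: 16.2
```

```bash
python3 ts.py 9 620.3 18.7 50
```

```text
233 145
202 178
[621.18833113  18.47712277  38.51652019]
```

View pics/ts9.png

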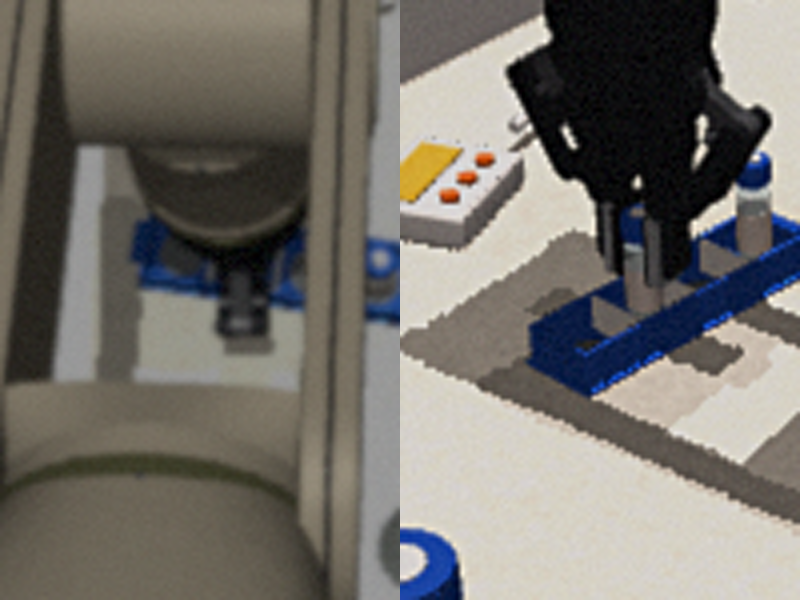

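Contact force is small (3 N) and the vial is between the partitions. I'll release it, lift, and pull back out of the camera's view.

Emit:
{"name": "move_arm", "arguments": {
  "rows": [
    [[0,0,0,0,0,0],[0,0,0,0,0,0],[0,0,0,0,0,0],[0,0,0,0,0,0],[0,0,0,0,0,0],[0,0,-0.01,0,0,0],[0,0,-0.03,0,0,0],[0,0,-0.06,0,0,0],[0,0,-0.1,0,0,0],[0,0,-0.15,0,0,0],[0,0,-0.2,0,0,0],[0,0,-0.2,0,0,0]]
  ],
  "grip": 0.45
}}

```text
time: 29.2
tool_pos: [624.6, 18.4, 248.7]
tcp_rot: [179.1, 0.0, 90.0]
ft_force: [1.0, 0.4, 0.3]
finger_gap: 38.7
```

Emit:
{"name": "move_arm", "arguments": {
  "rows": [
    [[0.04,-0.02,0,0,0,0],[0.08,-0.06,0,0,0,0],[0.11,-0.1,0,0,0,0],[0.13,-0.14,0,0,0,0],[0.15,-0.18,0,0,0,0],[0.15,-0.2,0,0,0,0],[0.15,-0.2,0,0,0,0],[0.15,-0.2,0,0,0,0],[0.15,-0.2,0,0,0,0],[0.15,-0.2,0,0,0,0]]
  ]
}}

```text
time: 30.2
tool_pos: [421.1, 168.3, 237.5]
tcp_rot: [-180.0, 0.0, 89.9]
ft_force: [-0.6, -0.1, -0.3]
finger_gap: 38.3
```

Run:
```python
from bench import viewer,sensors
from h import *
for n in("top","side"):
    s=viewer.snapshot(n); np.savez(f"pics/{n}F.npz",**s); cv2.imwrite(f"pics/{n}F.png",s["color"][:,:,::-1])
print(sensors.sense()["tool_pos"])
```

```text
[420.84067325 168.26453367 237.30952255]
```

View pics/topF.png

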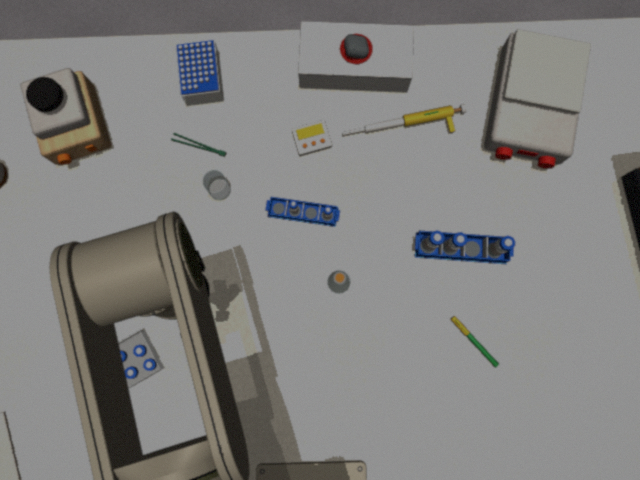

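View pics/sideF.png

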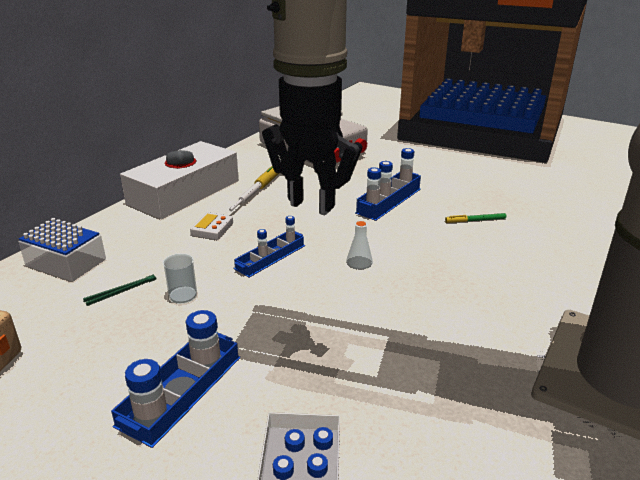

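The side view shows all four vials upright in their racks, with the wide vial at (143,385), the small one at (262,240) and the tall ones at (374,180) and (386,170). Last, a numeric check on the caps.

Run:
```python
from h import *
# name, expected cap centre, rack yaw deg
E={"wide":((518.8,405.3,84),3.2),"tall1":((531.2,-305,99),-6.2),"tall2":((536.1,-260.4,99),-6.2),"small":((620.3,18.7,64),-10.2),
   "wideR":((525.4,288.2,84),3.2),"tallR":((522,-397,99),-6.2),"smallR":((607,-51,64),-10.2)}
for n in("topF","sideF"):
    s=load(n); C=s["color"].astype(int)
    for k,(p,y) in E.items():
        u=proj(s,p); w=7 if "small" not in k else 4
        x0,y0=(u-w).round().astype(int); sub=C[y0:y0+2*w+1,x0:x0+2*w+1]
        sat=sub.max(2)-sub.min(2); mn=sub.min(2)
        m=((sat<45)&(mn>mn.max()*0.75)).astype(np.uint8)
        nl,lab,st,ce=cv2.connectedComponentsWithStats(m)
        if nl<2: print(n,k,"none");continue
        i=1+np.argmin(np.hypot(*(ce[1:]-w).T)); c=ce[i]+[x0,y0]
        X=ray(s,*c,p[2]); d=(X-p)[:2]; a=np.radians(y)
        print(n,k,st[i][4],c.round(1),X.round(1),"rack-frame offset",(np.array([[np.cos(a),np.sin(a)],[-np.sin(a),np.cos(a)]])@d).round(1))
```

```text
topF wide 225 [ 98. 258.] [517.9 405.1  84. ] rack-frame offset [-0.9 -0.1]
topF tall1 31 [460.3 238.6] [ 531.8 -306.5   99. ] rack-frame offset [ 0.7 -1.4]
topF tall2 35 [437.1 236.9] [ 536.6 -262.    99. ] rack-frame offset [ 0.7 -1.5]
topF small 10 [293.  203.2] [621.5  18.4  64. ] rack-frame offset [ 1.2 -0.1]
topF wideR 105 [153.1 252.8] [524.9 296.   84. ] rack-frame offset [-0.   7.8]
topF tallR 36 [508.  242.1] [ 522.1 -397.9   99. ] rack-frame offset [ 0.2 -0.9]
topF smallR 9 [327.7 209.1] [606.9 -51.7  64. ] rack-frame offset [ 0.  -0.7]
sideF wide 139 [142.4 369.2] [521.2 403.5  84. ] rack-frame offset [ 2.3 -1.9]
sideF tall1 12 [385.5 162.5] [ 534.6 -312.1   99. ] rack-frame offset [ 4.2 -6.7]
sideF tall2 10 [374.  169.5] [ 538.8 -266.2   99. ] rack-frame offset [ 3.3 -5.5]
sideF small 8 [261.5 230.5] [623.8  15.9  64. ] rack-frame offset [ 4.  -2.1]
sideF wideR 101 [201.  318.1] [527.3 287.5  84. ] rack-frame offset [ 1.9 -0.8]
sideF tallR 93 [406.3 147.5] [ 532.3 -414.6   99. ] rack-frame offset [ 12.2 -16.4]
sideF smallR 26 [290.1 215.1] [612.6 -60.9  64. ] rack-frame offset [ 7.2 -8.8]
```

```bash
python3 -c "
from bench import hand_in
print(hand_in())"
```

```text
the job is handed in; nothing more can be done
None
```

All four loose vials are standing in empty cells of their own racks, and I handed the job in at about 30 s. Each was set down about 0.5 mm above the cell floor by command before release. No verdict was reported.

| Vial | Cell | Offset from cell centre (top camera) |
|---|---|---|
| wide_vial | wide rack, y = +60 mm | arm blocked the top view; side view gave about 2 to 3 mm |
| tall_vial_1 | tall rack, y = +23 mm | about 1.6 mm |
| tall_vial_2 | tall rack, y = +69 mm | about 1.7 mm |
| small_vial | small rack, y = +17.5 mm | about 1.2 mm |

**Last checks:** The last pictures show every vial upright and the gripper clear. The loaded tall and small vials measured under 1 mm from where they started in the top view. The loaded wide vial measured about 2 mm off in the side view.

**Checks that disagreed:**
- **Top view:** the arm also hid the loaded wide vial, so its top-view reading (about 8 mm) is not valid either.
- **Side view:** it read up to about 8 mm off for the placed tall vials. For the loaded small and tall vials it read about 11 and 20 mm. I put this down to the far vials' caps being only a few pixels across, where the colour mask picks up other pixels. I went with the top view for those.
- **Wrist camera:** it read y about 3 mm higher than the top camera throughout, so I used values between the two, closer to the top camera's.

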